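# Back off a knurled locking collar and push the work stop home

### The arm

A 7-joint arm with a two-finger parallel gripper is mounted at the origin on a cart in front of the work surface, level with it; the furniture and walls round the work are solid. World frame = base frame: x ahead of the robot, y to its left, z up, the work surface at z = 0. Lengths are in m, angles in rad, forces in N, time in s.
With the tool pointing down it reaches from about 0.425 to 0.95 m from the base axis. Payload 4.7 kg.
Tool frame: the origin (TCP) lies at the very end of the fingers, on their centre line; the grasp point (between the pads) lies 19 mm behind it (r.pinch_z is the distance from the TCP to the grasp point, in m); z points along the fingers, y is the line along which they close (so a half turn about z gives the same grasp; the last joint's range is limited). The gripper opens to 87 mm and grips with 3 to 60 N. Pads are 19 mm wide; open, the fingers measure 117 mm over their backs; the gripper's body (75 mm by 190 mm) begins 51 mm behind the grasp point.
Start: joints at [1.214, 0.469, -0.049, 1.532, 0.024, 1.141, -0.082], TCP at [0.217, -0.639, 0.223] pointing down, gripper open.
Joint ranges: [-2.59, 2.59], [-0.33, 1.99], [-1.39, 1.29], [0.1, 2.45], [-1.04, 4.18], [0.21, 1.99], [-2.66, 2.66]. Speed limits (rad/s): [2.57, 2.57, 3.14, 3.14, 3.14, 3.14, 3.14].

### API

Orientations are given as a rotation vector (axis times angle).
In Python, from bench import r gives the robot as it stands.
- The arm moves only by the tool arm_command, never from a script. Its arguments are lists of equal length, an entry for each row: "delta_pos": the shift along the tool's x, y, z in m, a list of three; "yaw": the turn about the tool's z in rad; "fingers": the opening, from -1 (shut) to 1 (fully open), so that 0 is half open. A call has exactly 8 rows; each row shifts and turns the commanded pose from where the row before left it, along the tool's axes as they then stand; what a row does not reach is not made up. A row lasts 1/12 s, in which the tool goes at most 41.7 mm and 7.16 degrees, less where a joint would pass 70% of its speed; a pose out of reach is approached as far as the arm can. A call is refused whole if a number of a shift passes 0.0417 or a number of a turn 0.125, either way. A call with a gripper value outside its range is refused whole. The fingers move at their own pace and stop on an object; "newtons" is the grip in N (left out, the last holds). Time passes only in rows, so rows that do not move let the fingers close, or fill a call up. It gives the time, the measured TCP pose, the force, the opening and the grip force at its end, in the units of the state.
- r.get_obs(): the state, without advancing time (a new reading comes with each control period).
- r.snapshot(name): name is "side" or "top" or "wrist"; returns a dict with "image" (384x512x3 uint8, red, green, blue), "intrinsics" (3x3 intrinsics, pixels), "R" (3x3) and "t" (3): a world point X has camera coordinates R X + t. Camera axes: x right, y down, z forward; pixel columns grow to the right and rows downward; lengths in m; the calibration is good to about 2 mm. A picture is of the moment at which its call begins. There is no depth.
- r.sign_off(): hands the job in; it is judged then, once.
Trained networks look in a picture, given as the dict that the camera call returned (one of the last four; its "shot" number tells which), for a name from the list of things; names that differ only in an ending like _2 or _b are one class to them, and where a whole thing is asked for, a point or a joint stands for the part that bears it (a point fixed in the world has none). Each returns a list of dicts, best first, with "conf" (0 to 1); they miss things now and then, are a little off and sometimes report something else, mostly with a low value. They report only what shows in the picture. A call takes as long as a camera call.
- r.trace(picture, thing): "mask" (384x512 bool, what is visible of it).
- r.spot_point(picture, thing): "xyz" ([x, y, z] in m, in world coordinates, good to about 4 mm: a listed point, or the origin of a listed thing).
The state is a dict: "clock": time; "joints": joint angles; "qvel": joint speeds; "tau": joint torques, N m; "eef_pos": TCP position; "tcp_rot": TCP orientation; "contact_force": force on the tool from outside, world axes, zero at the start; "wrist_torque": the same for the moment, N m; "grip_width": finger opening in m; "grasp_force": force on a finger pad.
Only numpy, scipy, OpenCV 4.12 (cv2) and the standard library are available. Lean on these libraries where they do the work, as an engineer would, in place of code of your own. Each camera call takes 0.05 s, during which the arm holds its last target. There are 200 camera calls.

### The job

Free the work stop on the table: with a fingertip rolled along its knurled rim, turn the round locking collar anticlockwise (seen from above) by exactly two full turns, so that the black index line on its top ends up pointing where it pointed at the start. Only then push the stop plate, with the outside of closed fingers, fully home against the housing. Grip and lift nothing, leave the loose things round the work alone, and finish clear of everything.

Things in the scene. Friction and masses are not known exactly. Their poses are not given: they have to be found in the camera images.
- stop_fixture: The work stop, fixed to the table: a grey cast base plate 124 (x) x 120 (y) x 12 mm with a housing 62 x 100 mm on it whose top is 48 mm above the table. Origin at the centre of its underside, on the table; z up, its y axis is the line along which the stop bar slides, its x axis points roughly away from the robot. It is turned up to 20 degrees either way.
- collar_centre (a point): Centre of the aluminium locking collar on top of the housing, on its upright turning axis and half-way up its rim (62 mm above the table). The collar is a disc 88 mm across its coarsely knurled rim (36 upright ridges, each standing about 2.5 mm proud); the rim's side spans 53 to 71 mm above the table and overhangs the housing. Too wide to grip. It does not rise as it turns. The point turns with the collar.
- collar_mark (a point): Point on the black radial index line on the collar's top face, 34 mm from the turning axis; the line runs from 17 to 39 mm from the axis and is 5 mm wide.
- lock_collar (a joint): Turn of the collar in rad, growing anticlockwise seen from above (that is the loosening direction). At 0 the index line points along the fixture's -x. Starts anywhere from -1 to 1; this start is the tightened state, and one full turn adds 6.283. It stays where it is left; it takes about 1.2 N along the rim to turn it.
- stop_bar (a joint): Gap in m between the stop plate and the housing: 0 is fully home (plate against the housing, a hard stop). Starts at 0.03 to 0.055. About 3 N pushes the bar; it stays where it is left.
- stop_plate_face (a point): Centre of the outer (fixture +y) face of the upright steel stop plate on the bar's end, 30 mm above the table. The plate is 80 mm wide along the fixture's x, 12 mm thick and spans 15 to 45 mm above the table; home is reached by pushing this face along the fixture's -y. The bar behind it, 26 mm wide, runs through the housing and comes out on the other side. When home this face is 63 mm from the collar's axis.
- nut_1: Bystander: steel hexagon nut, 23 mm across, 10 mm high, loose on the table. Origin at the centre of its underside. Leave alone.
- flange_1: Bystander: bright round clamping flange, 47 mm across, 9 mm high, loose on the table. Origin at the centre of its underside. Leave alone.
- felt_bob: Bystander: conical felt bob, 48 mm across, 46 mm high, loose on the table. Origin at the centre of its underside. Leave alone.
- paste_tin: Bystander: open round tin, 65 mm across, 28 mm high, loose on the table. Origin at the centre of its underside. Leave alone.
- compound_green: Bystander: block of polishing compound, 35x60x33 mm, loose on the table. Origin at the centre of its underside. Leave alone.
- felt_wheel: Bystander: hard felt wheel lying flat, 69 mm across, 18 mm high, loose on the table. Origin at the centre of its underside. Leave alone.

How it is judged:
By the outcome, as a careful person would: the job done as asked, in the order asked, and still so for the second after the job is handed in, with the robot touching nothing.
It also fails if it takes over 54 s, if anything falls off the work surface, if the arm or the gripper's body presses on something with over 40 N, if the wrist force passes 120 N, or if a joint passes its speed limit or range.

## Working session

There is one attempt and no reset: what is moved stays moved. The work goes in short steps, Python scripts to look and compute and a tool call to move; the robot and the scene stay as the last step left them, time stands still between calls to the robot, and variables do not carry over. Pictures are saved under pics/ and viewed, at most 10 in all, crops included, and the job is handed in when it is done.

Besides the shell and the picture viewer there is one more tool, called after "Emit:" by a JSON object that holds its "fn" and its "kwargs". arm_command: Moves the arm, as the interface text tells. Its arguments: {"type":"object","properties":{"delta_pos":{"type":"array","items":{"type":"array","items":{"type":"number"}}},"yaw":{"type":"array","items":{"type":"number"}},"fingers":{"type":"array","items":{"type":"number"}},"newtons":{"type":"number"}},"required":["delta_pos","yaw","fingers"]}

```bash
mkdir -p pics
cat > h.py <<'E'
import numpy as np, cv2
from bench import r
def save(p,n): cv2.imwrite('pics/'+n+'.png',cv2.cvtColor(p['image'],cv2.COLOR_RGB2BGR))
def proj(p,X):
    c=p['R']@np.array(X)+p['t']; u=p['intrinsics']@c; return u[:2]/u[2]
def ray(p,uv,z):
    d=p['R'].T@np.linalg.inv(p['intrinsics'])@np.array([uv[0],uv[1],1.]); o=-p['R'].T@p['t']
    return o+d*(z-o[2])/d[2]
E
python3 - <<'E'
from h import *
ims=[]
for n in ['top','side']:
    p=r.snapshot(n); save(p,n+'0'); ims.append(p['image'])
    for t in ['stop_fixture','collar_centre','collar_mark','stop_plate_face','nut_1','flange_1','felt_bob','paste_tin','compound_green','felt_wheel']:
        s=r.spot_point(p,t)
        print(n,t,[(np.round(x['xyz'],3).tolist(),round(x['conf'],2),np.round(proj(p,x['xyz'])).tolist()) for x in s[:2]])
o=r.get_obs(); print(o)
E
```

```text
top stop_fixture [([0.518, 0.044, 0.0], 0.97, [240.0, 200.0])]
top collar_centre [([0.49, 0.018, 0.073], 0.66, [247.0, 205.0])]
top collar_mark [([0.489, 0.02, 0.069], 0.7, [246.0, 206.0]), ([0.393, 0.282, -0.004], 0.35, [160.0, 243.0])]
top stop_plate_face [([0.528, 0.146, 0.036], 0.8, [204.0, 195.0]), ([0.625, 0.045, 0.003], 0.28, [239.0, 165.0])]
top nut_1 [([0.408, -0.034, 0.005], 0.56, [266.0, 236.0]), ([0.527, 0.144, 0.03], 0.44, [205.0, 196.0])]
top flange_1 [([0.413, 0.075, 0.002], 0.56, [229.0, 235.0]), ([0.625, 0.045, 0.002], 0.16, [239.0, 166.0])]
top felt_bob []
top paste_tin [([0.609, 0.305, -0.001], 0.96, [155.0, 172.0])]
top compound_green [([0.394, 0.281, -0.0], 0.68, [160.0, 242.0])]
top felt_wheel [([0.596, -0.353, -0.003], 0.58, [369.0, 173.0])]
side stop_fixture [([0.518, 0.043, -0.002], 0.9, [246.0, 240.0])]
side collar_centre [([0.514, 0.039, 0.064], 0.69, [247.0, 218.0])]
side collar_mark [([0.487, 0.023, 0.072], 0.69, [260.0, 216.0]), ([0.513, 0.042, 0.063], 0.17, [247.0, 219.0])]
side stop_plate_face [([0.526, 0.146, 0.026], 0.91, [218.0, 253.0])]
side nut_1 
[... 393 characters left out ...]
 array([ 1.2140654 ,  0.46860151, -0.04860539,  1.53251714,  0.02410009,
        1.14101158, -0.08230047]), 'qvel': array([-1.48836302e-03, -8.31279332e-04, -3.75699378e-05,  1.21251696e-03,
        4.16618127e-04,  1.66424075e-03,  1.05188735e-03]), 'tau': array([-8.57555024e-04, -5.07844591e+01, -8.12563137e-02, -2.36456108e+01,
       -6.12668996e-02,  3.12160060e-02,  7.11689054e-06]), 'eef_pos': array([ 0.2173913 , -0.63904103,  0.22256458]), 'tcp_rot': array([3.09944084e+00, 5.12669260e-01, 7.47119047e-05]), 'contact_force': array([0.40769549, 0.61483479, 0.92791723]), 'wrist_torque': array([-0.05626363,  0.02547847, -0.0200554 ]), 'grasp_force': 0.0, 'grip_width': 0.08720179842451113}
```

View pics/top0.png

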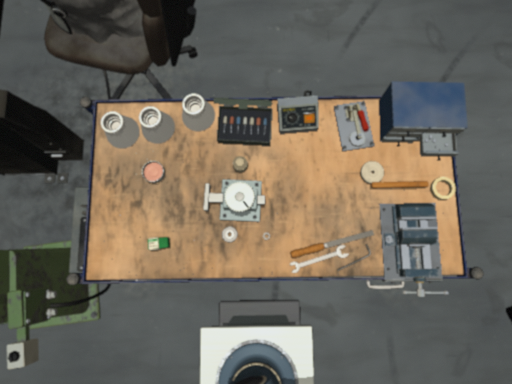

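View pics/side0.png

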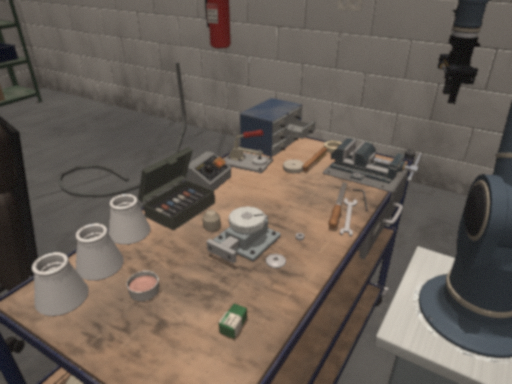

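The top view shows the stop fixture around px (240,200). The plate is on its left (205,195), the mark points to lower right of the collar, and the felt bob is close behind at (240,165). In the side view the collar is at (247,218) and the flange at (275,261). The collar is at about (0.516, 0.042), the fixture is turned by about -0.1 rad, and the joint by about 0.7 rad. I'm moving in.

Emit:
{"fn": "arm_command", "kwargs": {"delta_pos": [[0.028, -0.028, 0], [0.028, -0.028, 0], [0.028, -0.028, 0], [0.028, -0.028, 0], [0.028, -0.028, 0], [0.028, -0.028, 0], [0.028, -0.028, 0], [0.028, -0.028, 0]], "yaw": [0, 0, 0, 0, 0, 0, 0, 0], "fingers": [-1, -1, -1, -1, -1, -1, -1, -1], "newtons": 10}}

```text
clock: 1.77
eef_pos: [0.3579, -0.3531, 0.2229]
tcp_rot: [3.099, 0.512, 0.001]
contact_force: [-0.1, -0.7, -1.1]
grip_width: 0.0417
grasp_force: 0.0
```

Emit:
{"fn": "arm_command", "kwargs": {"delta_pos": [[0.028, -0.028, 0], [0.028, -0.028, 0], [0.028, -0.028, 0], [0.028, -0.028, 0], [0.028, -0.028, 0], [0.028, -0.028, 0], [0.028, -0.028, 0], [0.028, -0.028, 0]], "yaw": [0, 0, 0, 0, 0.107, 0.107, 0.107, 0.107], "fingers": [-1, -1, -1, -1, -1, -1, -1, -1]}}

```text
clock: 2.43
eef_pos: [0.5148, -0.087, 0.223]
tcp_rot: [3.138, -0.141, 0.0]
contact_force: [1.1, -0.2, -0.2]
grip_width: 0.0011
grasp_force: 0.0
```

Run:
```python
from h import *
p=r.snapshot('wrist'); save(p,'w0')
for t in ['stop_fixture','collar_centre','collar_mark','stop_plate_face']:
    print(t,[(np.round(x['xyz'],4).tolist(),round(x['conf'],2),np.round(proj(p,x['xyz'])).tolist()) for x in r.spot_point(p,t)[:2]])
o=r.get_obs(); print(o['clock'],o['eef_pos'],o['tcp_rot'],o['grip_width'],o['contact_force'])
```

```text
stop_fixture [([0.5133, 0.0434, -0.0006], 0.76, [147.0, 176.0])]
collar_centre [([0.5175, 0.0448, 0.0647], 0.87, [125.0, 186.0])]
collar_mark [([0.49, 0.0243, 0.07], 0.56, [148.0, 212.0])]
stop_plate_face [([0.5221, 0.1454, 0.028], 0.61, [49.0, 182.0])]
2.6833 [ 0.51434939 -0.08912198  0.22235843] [ 3.13829069e+00 -1.31772003e-01 -1.14753538e-03] 0.00033850269646612513 [ 0.12844265 -0.51388392  0.72591753]
```

View pics/w0.png

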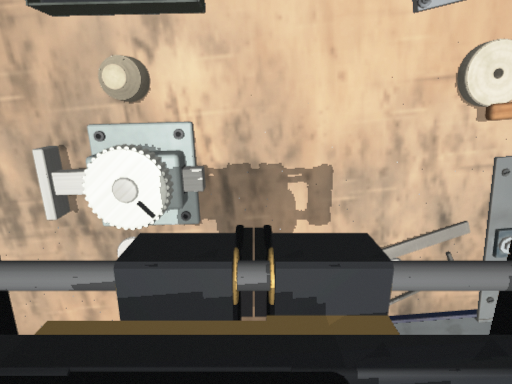

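The wrist view shows the collar centred near px (125,187), the mark from (138,203) to (153,216), the plate at (50,183), and closed fingers. I'll refine centre, mark angle and fixture yaw from the pixels.

```bash
cat >> h.py <<'E'
def collar(p,C):
    # mark angle (world, deg) about C using dark pixels on collar top (z=.071), radius 20..38 mm
    g=cv2.cvtColor(p['image'],cv2.COLOR_RGB2GRAY).astype(float)
    out=[]
    for a in np.arange(0,360,1.):
        v=[]
        for rad in np.arange(.020,.037,.002):
            u=proj(p,[C[0]+rad*np.cos(np.radians(a)),C[1]+rad*np.sin(np.radians(a)),.071])
            v.append(cv2.remap(g.astype(np.float32),np.float32([[u[0]]]),np.float32([[u[1]]]),1)[0,0])
        out.append(np.mean(v))
    out=np.array(out); i=int(out.argmin()); k=np.arange(i-12,i+13)
    w=np.clip(np.median(out)-out[k%360]-.3*(np.median(out)-out[i]),0,None)
    return (w*k).sum()/w.sum(), out[i], np.median(out)
E
python3 - <<'E'
from h import *
p=r.snapshot('wrist')
for n,uv,z in [('bTL',(88,124),.012),('bTR',(193,122),.012),('bBR',(200,223),.012),('plT',(40,150),.045),('plB',(47,220),.045)]:
    print(n,np.round(ray(p,uv,z),4))
m=r.trace(p,'collar_centre')
for t in m[:1]:
    c=cv2.findContours(t['mask'].astype('uint8'),0,1)[0]; c=max(c,key=len)
    P=np.array([ray(p,q[0],.071)[:2] for q in c]); print('collar',cv2.minEnclosingCircle(P.astype('float32')),P.mean(0),P.min(0),P.max(0),t['conf'])
m=r.trace(p,'stop_plate_face')
for t in m[:1]:
    c=cv2.findContours(t['mask'].astype('uint8'),0,1)[0]; c=max(c,key=len)
    print('plate',cv2.minAreaRect(c),t['conf'])
m=r.trace(p,'stop_fixture')[:1]
for C in [(.5165,.0435),(.518,.045),(.515,.042)]: print(C,collar(p,C))
E
```

```text
bTL [0.5796 0.0923 0.012 ]
bTR [ 0.5718 -0.0259  0.012 ]
bBR [ 0.4508 -0.0182  0.012 ]
plT [0.5582 0.1318 0.045 ]
plB [0.4809 0.1445 0.045 ]
collar ((0.5164496898651123, 0.03882751613855362), 0.04614053666591644) [0.5177709  0.03914868] [ 0.47197884 -0.00637697] [0.56054364 0.08418866] 0.69
plate ((59.41764831542969, 178.62939453125), (74.08174896240234, 47.3993034362793), 77.47119140625) 0.87
(0.5165, 0.0435) (np.float64(218.15369846670782), np.float32(45.224934), np.float32(249.96257))
(0.518, 0.045) (np.float64(218.69088265149455), np.float32(64.71929), np.float32(249.97064))
(0.515, 0.042) (np.float64(217.65426625180493), np.float32(45.085285), np.float32(250.00851))
```

Emit:
{"fn": "arm_command", "kwargs": {"delta_pos": [[-0.005, -0.015, 0.03], [-0.005, -0.015, 0.03], [0, -0.014, 0.03], [0, 0, 0.03], [0, 0, 0.03], [0, 0, 0.014], [0, 0, 0], [0, 0, 0]], "yaw": [0, 0, 0, 0, 0, 0, 0, 0], "fingers": [-1, -1, -1, -1, -1, -1, -1, -1]}}

```text
clock: 3.55
eef_pos: [0.508, -0.0448, 0.0584]
tcp_rot: [3.139, -0.135, -0.002]
contact_force: [1.6, -0.1, -0.2]
grip_width: 0.0006
grasp_force: 0.0
```

Emit:
{"fn": "arm_command", "kwargs": {"delta_pos": [[0, -0.006, 0], [0, -0.006, 0], [0, -0.004, 0], [0, -0.002, 0], [0, -0.002, 0], [0, -0.001, 0], [0, 0, 0], [0, 0, 0]], "yaw": [0, 0, 0, 0, 0, 0, 0, 0], "fingers": [-1, -1, -1, -1, -1, -1, -1, -1]}}

```text
clock: 4.22
eef_pos: [0.5102, -0.0233, 0.0586]
tcp_rot: [3.139, -0.133, 0.0]
contact_force: [0.3, -0.1, 0.5]
grip_width: 0.0005
grasp_force: 0.0
```

Emit:
{"fn": "arm_command", "kwargs": {"delta_pos": [[0, -0.001, 0], [0, -0.001, 0], [0, -0.001, 0], [0, -0.001, 0], [0, 0, 0], [0, 0, 0], [0, 0, 0], [0, 0, 0]], "yaw": [0, 0, 0, 0, 0, 0, 0, 0], "fingers": [-1, -1, -1, -1, -1, -1, -1, -1]}}

```text
clock: 4.88
eef_pos: [0.5105, -0.0192, 0.0585]
tcp_rot: [3.139, -0.133, -0.0]
contact_force: [0.3, -0.3, -0.9]
grip_width: 0.0004
grasp_force: 0.0
```

Run:
```python
from h import *
a=r.snapshot('side'); b=r.snapshot('wrist')
i=np.hstack([cv2.resize(a['image'][180:270,190:310],(480,360),interpolation=2),cv2.resize(b['image'],(320,240))[:,:].repeat(1,0) if 0 else cv2.copyMakeBorder(cv2.resize(b['image'],(320,240)),0,120,0,0,0)])
cv2.imwrite('pics/c1.png',i[:,:,::-1])
```

```text
(no output)
```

View pics/c1.png

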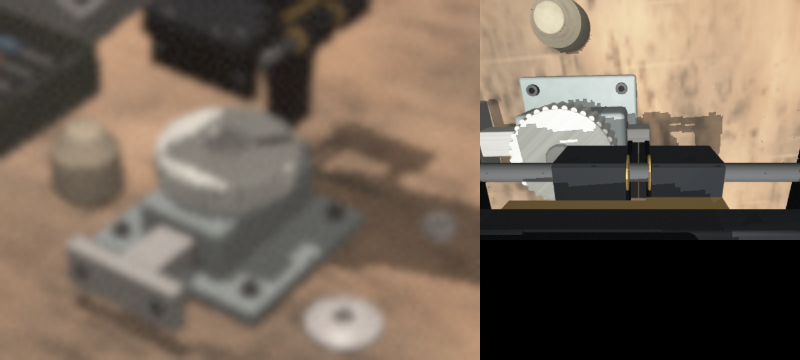

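The finger stands right next to the collar's right side with a small gap (collar edge near x=618, finger at 628 in the wrist panel). I'll continue gently.

Emit:
{"fn": "arm_command", "kwargs": {"delta_pos": [[0, -0.001, 0], [0, -0.001, 0], [0, -0.001, 0], [0, -0.001, 0], [0, -0.001, 0], [0, 0, 0], [0, 0, 0], [0, 0, 0]], "yaw": [0, 0, 0, 0, 0, 0, 0, 0], "fingers": [-1, -1, -1, -1, -1, -1, -1, -1]}}

```text
clock: 5.65
eef_pos: [0.511, -0.0142, 0.0586]
tcp_rot: [3.139, -0.133, 0.0]
contact_force: [0.8, -0.8, 0.5]
grip_width: 0.0004
grasp_force: 0.0
```

Emit:
{"fn": "arm_command", "kwargs": {"delta_pos": [[0, -0.001, 0], [0, -0.001, 0], [0, -0.001, 0], [0, -0.001, 0], [0, 0, 0], [0, 0, 0], [0, 0, 0], [0, 0, 0]], "yaw": [0, 0, 0, 0, 0, 0, 0, 0], "fingers": [-1, -1, -1, -1, -1, -1, -1, -1]}}

```text
clock: 6.32
eef_pos: [0.5113, -0.0109, 0.0586]
tcp_rot: [3.138, -0.134, -0.0]
contact_force: [0.2, -3.3, 0.9]
grip_width: 0.0006
grasp_force: 1.7
```

Contact. Next is a path generator for a constant-orientation finger going round the rim.

```bash
cat > path.py <<'E'
import sys; from h import *
# usage: path.py cx cy hx hy R step ncalls [x y commanded world] ; frame yaw TH, path anticlockwise
TH=-0.084
ex=np.array([np.cos(TH),np.sin(TH)]); ey=np.array([-ex[1],ex[0]])
def curve(hx,hy,R):
    P=[]
    for k,(sx,sy) in enumerate([(1,-1),(1,1),(-1,1),(-1,-1)]):
        for a in np.radians(np.arange(-90,1,1.))+k*np.pi/2:
            P.append([sx*hx+R*np.cos(a),sy*hy+R*np.sin(a)])
    P=np.array(P+P[:1]); s=np.r_[0,np.cumsum(np.hypot(*np.diff(P,axis=0).T))]
    return P,s
def go(C,hx,hy,R,step,n,cmd):
    P,s=curve(hx,hy,R); L=s[-1]
    at=lambda q:np.array([np.interp(q%L,s,P[:,0]),np.interp(q%L,s,P[:,1])])
    d=np.array(cmd)-C; f=np.array([d@ex,d@ey])
    S=np.linspace(0,L,4000); s0=S[np.argmin([np.hypot(*(at(q)-f)) for q in S])]
    cur=f.copy()
    for c in range(n):
        rows=[]
        for i in range(8):
            t=at(s0+step*(8*c+i+1)); dd=np.round(t-cur,4); cur=cur+dd
            rows.append([float(dd[0]),float(-dd[1]),0])
        w=C+cur[0]*ex+cur[1]*ey
        print(rows,'end cmd',np.round(w,4),'bearing',round(np.degrees(np.arctan2(w[1]-C[1],w[0]-C[0]))))
if __name__=='__main__':
    a=[float(x) for x in sys.argv[1:]]
    go(np.array(a[:2]),*a[2:6],int(a[6]),a[7:9])
E
python3 path.py .5155 .0425 .0095 .0105 .042 .005 1 .5113 -.0102
```

```text
[[0.005, -0.0004, 0], [0.005, 0.0, 0], [0.005, -0.0004, 0], [0.0049, -0.0009, 0], [0.0047, -0.0016, 0], [0.0045, -0.0021, 0], [0.0043, -0.0026, 0], [0.0039, -0.0031, 0]] end cmd [ 0.5494 -0.0023] bearing -53
```

Emit:
{"fn": "arm_command", "kwargs": {"delta_pos": [[0.005, -0.0004, 0], [0.005, 0, 0], [0.005, -0.0004, 0], [0.0049, -0.0009, 0], [0.0047, -0.0016, 0], [0.0045, -0.0021, 0], [0.0043, -0.0026, 0], [0.0039, -0.0031, 0]], "yaw": [0, 0, 0, 0, 0, 0, 0, 0], "fingers": [-1, -1, -1, -1, -1, -1, -1, -1]}}

```text
clock: 6.98
eef_pos: [0.5504, -0.0019, 0.0586]
tcp_rot: [-3.139, 0.133, -0.002]
contact_force: [-0.8, -3.5, -1.7]
grip_width: 0.0002
grasp_force: 1.6
```

Run:
```python
from h import *
C=(.5155,.0425)
for n in ('top','side','wrist'):
    p=r.snapshot(n); print(n,np.round(collar(p,C),1),[(np.round(x['xyz'],3).tolist(),round(x['conf'],2)) for x in r.spot_point(p,'collar_mark')[:2]])
save(p,'w1')
```

```text
top [337.6  56.  130.3] [([0.519, 0.008, 0.073], 0.81)]
side [275.6  90.8 128.4] [([0.516, 0.01, 0.074], 0.97)]
wrist [134.9  26.   59.8] [([0.518, 0.011, 0.071], 0.64)]
```

View pics/w1.png

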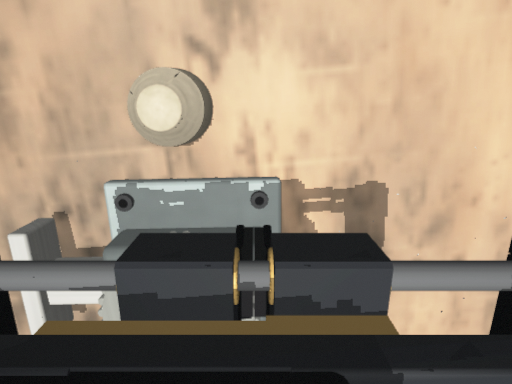

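No slip so far: the mark moved from bearing about -143° to about -90°, which matches 40 mm of rim. The wrist view only shows the fixture's rear and the bob clear at (170,105).

```bash
python3 path.py .5155 .0425 .0095 .0105 .0415 .006 3 .5494 -.0023
```

```text
[[0.0038, -0.0047, 0], [0.0035, -0.0049, 0], [0.0028, -0.0053, 0], [0.0019, -0.0057, 0], [0.0012, -0.0059, 0], [0.0003, -0.0059, 0], [-0.0, -0.006, 0], [-0.0, -0.006, 0]] end cmd [0.5666 0.0408] bearing -2
[[-0.0, -0.006, 0], [-0.0002, -0.006, 0], [-0.0011, -0.0059, 0], [-0.0018, -0.0057, 0], [-0.0027, -0.0054, 0], [-0.0034, -0.0049, 0], [-0.0041, -0.0044, 0], [-0.0047, -0.0038, 0]] end cmd [0.5522 0.0843] bearing 49
[[-0.0052, -0.003, 0], [-0.0055, -0.0023, 0], [-0.0058, -0.0014, 0], [-0.006, -0.0006, 0], [-0.006, 0.0, 0], [-0.006, 0.0, 0], [-0.006, 0.0, 0], [-0.006, 0.0002, 0]] end cmd [0.5064 0.0952] bearing 100
```

Emit:
{"fn": "arm_command", "kwargs": {"delta_pos": [[0.0038, -0.0047, 0], [0.0035, -0.0049, 0], [0.0028, -0.0053, 0], [0.0019, -0.0057, 0], [0.0012, -0.0059, 0], [0.0003, -0.0059, 0], [0, -0.006, 0], [0, -0.006, 0]], "yaw": [0, 0, 0, 0, 0, 0, 0, 0], "fingers": [-1, -1, -1, -1, -1, -1, -1, -1]}}

```text
clock: 7.95
eef_pos: [0.5702, 0.041, 0.0596]
tcp_rot: [-3.138, 0.133, -0.012]
contact_force: [8.9, -2.7, -3.6]
grip_width: 0.0001
grasp_force: 4.1
```

```bash
cat > mk.py <<'E'
from h import *
C=np.array([.5165,.0435])
for n in ('side','top'):
    p=r.snapshot(n)
    for x in r.spot_point(p,'collar_mark')[:1]:
        d=x['xyz'][:2]-C; print(n,np.round(x['xyz'],3),round(x['conf'],2),'bearing',np.round(np.degrees(np.arctan2(d[1],d[0]))),'rad',np.round(np.hypot(*d),3))
E
python3 mk.py
```

```text
side [0.544 0.031 0.075] 0.78 bearing -24.0 rad 0.031
```

Emit:
{"fn": "arm_command", "kwargs": {"delta_pos": [[0, -0.006, 0], [-0.0002, -0.006, 0], [-0.0011, -0.0059, 0], [-0.0018, -0.0057, 0], [-0.0027, -0.0054, 0], [-0.0034, -0.0049, 0], [-0.0041, -0.0044, 0], [-0.0047, -0.0038, 0]], "yaw": [0, 0, 0, 0, 0, 0, 0, 0], "fingers": [-1, -1, -1, -1, -1, -1, -1, -1]}}

```text
clock: 8.82
eef_pos: [0.551, 0.0847, 0.0582]
tcp_rot: [3.138, -0.133, -0.003]
contact_force: [2.0, -0.3, 0.4]
grip_width: 0.0004
grasp_force: 0.6
```

```bash
python3 mk.py
```

```text
side [0.542 0.067 0.076] 0.92 bearing 44.0 rad 0.035
```

Emit:
{"fn": "arm_command", "kwargs": {"delta_pos": [[-0.0052, -0.003, 0], [-0.0055, -0.0023, 0], [-0.0058, -0.0014, 0], [-0.006, -0.0006, 0], [-0.006, 0, 0], [-0.006, 0, 0], [-0.006, 0, 0], [-0.006, 0.0002, 0]], "yaw": [0, 0, 0, 0, 0, 0, 0, 0], "fingers": [-1, -1, -1, -1, -1, -1, -1, -1]}}

```text
clock: 9.68
eef_pos: [0.5057, 0.0953, 0.0586]
tcp_rot: [3.139, -0.133, -0.0]
contact_force: [0.4, 0.0, 0.7]
grip_width: 0.0004
grasp_force: 0.1
```

```bash
python3 mk.py;  python3 path.py .5165 .0435 .0095 .0105 .0415 .006 3 .5064 .0952
```

```text
side [0.528 0.073 0.073] 0.96 bearing 68.0 rad 0.032
top [0.529 0.072 0.075] 0.58 bearing 66.0 rad 0.031
[[-0.006, 0.0001, 0], [-0.0057, 0.002, 0], [-0.0053, 0.0028, 0], [-0.0048, 0.0035, 0], [-0.0043, 0.0042, 0], [-0.0037, 0.0048, 0], [-0.0029, 0.0052, 0], [-0.0021, 0.0056, 0]] end cmd [0.4694 0.07  ] bearing 151
[[-0.0013, 0.0059, 0], [-0.0005, 0.006, 0], [0.0, 0.006, 0], [0.0, 0.006, 0], [0.0, 0.006, 0], [0.0001, 0.006, 0], [0.0009, 0.0059, 0], [0.0016, 0.0057, 0]] end cmd [0.4662 0.0226] bearing -157
[[0.0025, 0.0055, 0], [0.0033, 0.005, 0], [0.004, 0.0045, 0], [0.0045, 0.0039, 0], [0.0051, 0.0032, 0], [0.0055, 0.0024, 0], [0.0058, 0.0016, 0], [0.0059, 0.0008, 0]] end cmd [ 0.5004 -0.0073] bearing -108
```

Contact was lost past bearing about 45°, so the centre lies slightly further toward -y. I'm correcting to (.517,.040) with hy≈8 mm.

```bash
python3 path.py .517 .040 .0095 .008 .0415 .006 2 .5064 .0952
```

```text
[[-0.0053, 0.0061, 0], [-0.0056, 0.002, 0], [-0.0053, 0.0028, 0], [-0.0049, 0.0035, 0], [-0.0043, 0.0042, 0], [-0.0036, 0.0047, 0], [-0.0029, 0.0053, 0], [-0.0022, 0.0056, 0]] end cmd [0.4696 0.064 ] bearing 153
[[-0.0013, 0.0058, 0], [-0.0004, 0.006, 0], [-0.0, 0.006, 0], [-0.0, 0.006, 0], [0.0, 0.006, 0], [0.0007, 0.006, 0], [0.0016, 0.0058, 0], [0.0024, 0.0055, 0]] end cmd [0.4686 0.0168] bearing -154
```

Emit:
{"fn": "arm_command", "kwargs": {"delta_pos": [[-0.0053, 0.0061, 0], [-0.0056, 0.002, 0], [-0.0053, 0.0028, 0], [-0.0049, 0.0035, 0], [-0.0043, 0.0042, 0], [-0.0036, 0.0047, 0], [-0.0029, 0.0053, 0], [-0.0022, 0.0056, 0]], "yaw": [0, 0, 0, 0, 0, 0, 0, 0], "fingers": [-1, -1, -1, -1, -1, -1, -1, -1]}}

```text
clock: 10.55
eef_pos: [0.4666, 0.0657, 0.0581]
tcp_rot: [-3.138, 0.13, 0.009]
contact_force: [-5.1, 3.2, 3.3]
grip_width: 0.0006
grasp_force: 4.6
```

```bash
sed -i 's/\.5165,\.0435/.517,.040/' mk.py; python3 mk.py
```

```text
side [0.493 0.069 0.07 ] 0.46 bearing 129.0 rad 0.038
```

Emit:
{"fn": "arm_command", "kwargs": {"delta_pos": [[-0.0013, 0.0058, 0], [-0.0004, 0.006, 0], [0, 0.006, 0], [0, 0.006, 0], [0, 0.006, 0], [0.0007, 0.006, 0], [0.0016, 0.0058, 0], [0.0024, 0.0055, 0]], "yaw": [0, 0, 0, 0, 0, 0, 0, 0], "fingers": [-1, -1, -1, -1, -1, -1, -1, -1]}}

```text
clock: 11.42
eef_pos: [0.467, 0.0157, 0.058]
tcp_rot: [3.137, -0.134, -0.005]
contact_force: [-3.1, -0.1, -1.4]
grip_width: 0.0006
grasp_force: 1.5
```

```bash
python3 mk.py
```

```text
side [0.482 0.033 0.076] 0.66 bearing -169.0 rad 0.035
```

```bash
python3 path.py .517 .040 .0095 .008 .0415 .006 4 .4686 .0168
```

```text
[[0.0031, 0.0051, 0], [0.0039, 0.0046, 0], [0.0044, 0.004, 0], [0.005, 0.0033, 0], [0.0055, 0.0025, 0], [0.0057, 0.0018, 0], [0.0059, 0.0009, 0], [0.006, 0.0001, 0]] end cmd [ 0.5061 -0.0087] bearing -103
[[0.006, 0.0, 0], [0.006, 0.0, 0], [0.006, -0.0, 0], [0.006, -0.0007, 0], [0.0058, -0.0015, 0], [0.0055, -0.0024, 0], [0.0051, -0.0031, 0], [0.0046, -0.0038, 0]] end cmd [ 0.5519 -0.0011] bearing -50
[[0.004, -0.0045, 0], [0.0034, -0.005, 0], [0.0025, -0.0054, 0], [0.0018, -0.0057, 0], [0.0009, -0.0059, 0], [0.0002, -0.006, 0], [-0.0, -0.006, 0], [-0.0, -0.006, 0]] end cmd [0.5684 0.0422] bearing 2
[[-0.0003, -0.006, 0], [-0.0011, -0.0059, 0], [-0.0019, -0.0057, 0], [-0.0027, -0.0053, 0], [-0.0035, -0.0049, 0], [-0.0041, -0.0044, 0], [-0.0047, -0.0037, 0], [-0.0052, -0.003, 0]] end cmd [0.5482 0.083 ] bearing 54
```

Emit:
{"fn": "arm_command", "kwargs": {"delta_pos": [[0.0031, 0.0051, 0], [0.0039, 0.0046, 0], [0.0044, 0.004, 0], [0.005, 0.0033, 0], [0.0055, 0.0025, 0], [0.0057, 0.0018, 0], [0.0059, 0.0009, 0], [0.006, 0.0001, 0]], "yaw": [0, 0, 0, 0, 0, 0, 0, 0], "fingers": [-1, -1, -1, -1, -1, -1, -1, -1]}}

```text
clock: 12.28
eef_pos: [0.5075, -0.0105, 0.0585]
tcp_rot: [3.137, -0.135, 0.002]
contact_force: [-1.8, -4.1, -3.3]
grip_width: 0.0003
grasp_force: 2.3
```

```bash
python3 mk.py
```

```text
side [0.514 0.012 0.072] 0.91 bearing -97.0 rad 0.028
top [0.517 0.006 0.074] 0.41 bearing -91.0 rad 0.034
```

Emit:
{"fn": "arm_command", "kwargs": {"delta_pos": [[0.006, 0, 0], [0.006, 0, 0], [0.006, 0, 0], [0.006, -0.0007, 0], [0.0058, -0.0015, 0], [0.0055, -0.0024, 0], [0.0051, -0.0031, 0], [0.0046, -0.0038, 0]], "yaw": [0, 0, 0, 0, 0, 0, 0, 0], "fingers": [-1, -1, -1, -1, -1, -1, -1, -1]}}

```text
clock: 13.15
eef_pos: [0.5544, -0.0012, 0.0591]
tcp_rot: [-3.139, 0.134, -0.006]
contact_force: [2.2, -4.1, -1.7]
grip_width: 0.0004
grasp_force: 2.2
```

Emit:
{"fn": "arm_command", "kwargs": {"delta_pos": [[0.004, -0.0045, 0], [0.0034, -0.005, 0], [0.0025, -0.0054, 0], [0.0018, -0.0057, 0], [0.0009, -0.0059, 0], [0.0002, -0.006, 0], [0, -0.006, 0], [0, -0.006, 0]], "yaw": [0, 0, 0, 0, 0, 0, 0, 0], "fingers": [-1, -1, -1, -1, -1, -1, -1, -1]}}

```text
clock: 13.82
eef_pos: [0.571, 0.0436, 0.0594]
tcp_rot: [-3.137, 0.132, -0.009]
contact_force: [7.4, -1.7, -2.9]
grip_width: 0.0005
grasp_force: 3.6
```

```bash
python3 mk.py
```

```text
side [0.543 0.064 0.072] 0.88 bearing 43.0 rad 0.036
```

```bash
python3 path.py .517 .040 .0095 .008 .0415 .006 2 .5684 .0422
```

```text
[[-0.0003, -0.006, 0], [-0.0011, -0.0059, 0], [-0.0019, -0.0057, 0], [-0.0027, -0.0053, 0], [-0.0035, -0.0049, 0], [-0.0041, -0.0044, 0], [-0.0047, -0.0037, 0], [-0.0052, -0.003, 0]] end cmd [0.5482 0.0829] bearing 54
[[-0.0056, -0.0022, 0], [-0.0058, -0.0014, 0], [-0.006, -0.0005, 0], [-0.006, 0.0, 0], [-0.006, 0.0, 0], [-0.006, 0.0, 0], [-0.006, 0.0002, 0], [-0.0059, 0.0011, 0]] end cmd [0.5013 0.0897] bearing 107
```

Emit:
{"fn": "arm_command", "kwargs": {"delta_pos": [[-0.0003, -0.006, 0], [-0.0011, -0.0059, 0], [-0.0019, -0.0057, 0], [-0.0027, -0.0053, 0], [-0.0035, -0.0049, 0], [-0.0041, -0.0044, 0], [-0.0047, -0.0037, 0], [-0.0052, -0.003, 0]], "yaw": [0, 0, 0, 0, 0, 0, 0, 0], "fingers": [-1, -1, -1, -1, -1, -1, -1, -1]}}

```text
clock: 14.68
eef_pos: [0.5486, 0.0861, 0.0592]
tcp_rot: [-3.136, 0.13, -0.003]
contact_force: [4.2, 3.8, 0.0]
grip_width: 0.0007
grasp_force: 2.5
```

Emit:
{"fn": "arm_command", "kwargs": {"delta_pos": [[-0.0056, -0.0022, 0], [-0.0058, -0.0014, 0], [-0.006, -0.0005, 0], [-0.006, 0, 0], [-0.006, 0, 0], [-0.006, 0, 0], [-0.006, 0.0002, 0], [-0.0059, 0.0011, 0]], "yaw": [0, 0, 0, 0, 0, 0, 0, 0], "fingers": [-1, -1, -1, -1, -1, -1, -1, -1]}}

```text
clock: 15.35
eef_pos: [0.4999, 0.0946, 0.059]
tcp_rot: [-3.134, 0.127, 0.001]
contact_force: [0.2, 7.9, 1.4]
grip_width: 0.0003
grasp_force: 3.5
```

```bash
python3 mk.py; python3 path.py .517 .040 .0095 .008 .0415 .004 2 .5013 .0897
```

```text
top [0.484 0.044 0.071] 0.45 bearing 173.0 rad 0.033
[[-0.0039, 0.0012, 0], [-0.0036, 0.0015, 0], [-0.0036, 0.0019, 0], [-0.0033, 0.0023, 0], [-0.0031, 0.0025, 0], [-0.0028, 0.0028, 0], [-0.0026, 0.0031, 0], [-0.0022, 0.0033, 0]] end cmd [0.4747 0.0733] bearing 142
[[-0.0019, 0.0035, 0], [-0.0016, 0.0037, 0], [-0.0012, 0.0038, 0], [-0.0008, 0.0039, 0], [-0.0005, 0.004, 0], [-0.0001, 0.004, 0], [0.0, 0.004, 0], [0.0, 0.004, 0]] end cmd [0.4661 0.043 ] bearing 177
```

Emit:
{"fn": "arm_command", "kwargs": {"delta_pos": [[-0.0039, 0.0012, 0], [-0.0036, 0.0015, 0], [-0.0036, 0.0019, 0], [-0.0033, 0.0023, 0], [-0.0031, 0.0025, 0], [-0.0028, 0.0028, 0], [-0.01, -0.01, 0], [-0.01, -0.01, -0.01]], "yaw": [0, 0, 0, 0, 0, 0, 0, 0], "fingers": [-1, -1, -1, -1, -1, -1, -1, -1]}}

```text
clock: 16.22
eef_pos: [0.4577, 0.1005, 0.0669]
tcp_rot: [3.136, -0.134, -0.013]
contact_force: [-0.4, 0.2, -0.1]
grip_width: 0.0005
grasp_force: 0.0
```

Emit:
{"fn": "arm_command", "kwargs": {"delta_pos": [[0, 0, -0.04], [0, 0, -0.04], [0, 0.01, -0.04], [0.01, 0.03, -0.034], [0.01, 0.036, 0], [0.01, 0.038, 0], [0.005, 0.03, 0], [0, 0.02, 0]], "yaw": [0, 0, 0, 0, 0, 0, 0, 0], "fingers": [-1, -1, -1, -1, -1, -1, -1, -1]}}

```text
clock: 16.88
eef_pos: [0.4801, -0.0649, 0.2185]
tcp_rot: [3.138, -0.139, -0.007]
contact_force: [0.2, -0.3, -0.2]
grip_width: 0.0003
grasp_force: 0.0
```

```bash
python3 mk.py
python3 - <<'E'
from h import *
o=r.get_obs(); d=np.array([.51435,-.08912,.22236])-o['eef_pos']; TH=2*np.arctan2(o['tcp_rot'][1],o['tcp_rot'][0]); TH=(TH+np.pi)%(2*np.pi)-np.pi
ex=np.array([np.cos(TH),np.sin(TH)]);ey=np.array([-ex[1],ex[0]])
print(o['clock'],o['eef_pos'],TH,'tool shift to look pose',d[:2]@ex,-d[:2]@ey,-d[2])
E
```

```text
side [0.485 0.03  0.075] 0.76 bearing -163.0 rad 0.033
top [0.486 0.024 0.072] 0.64 bearing -152.0 rad 0.035
17.0833 [ 0.48038228 -0.06128597  0.21835691] -0.08495812234941802 tool shift to look pose 0.036207087186660124 0.024851277364814923 -0.0040030895207122386
```

Moving back to the exact look pose for a like-for-like comparison.

Emit:
{"fn": "arm_command", "kwargs": {"delta_pos": [[0.018, 0.012, -0.002], [0.018, 0.013, -0.002], [0, 0, 0], [0, 0, 0], [0, 0, 0], [0, 0, 0], [0, 0, 0], [0, 0, 0]], "yaw": [0, 0, 0, 0, 0, 0, 0, 0], "fingers": [-1, -1, -1, -1, -1, -1, -1, -1]}}

```text
clock: 17.75
eef_pos: [0.5155, -0.0894, 0.2231]
tcp_rot: [-3.139, 0.131, 0.0]
contact_force: [-0.0, -1.1, 1.3]
grip_width: 0.0005
grasp_force: 0.0
```

Run:
```python
from h import *
p=r.snapshot('wrist'); save(p,'w2'); o=r.get_obs(); print(o['eef_pos'],o['tcp_rot'])
q=dict(p); q['image']=cv2.cvtColor(cv2.imread('pics/w0.png'),cv2.COLOR_BGR2RGB)
for C in [(.517,.0415),(.5165,.0435),(.5165,.039)]: print(C,'w0',np.round(collar(q,C),1),'now',np.round(collar(p,C),1))
cv2.imwrite('pics/cmp.png',cv2.resize(np.hstack([q['image'][120:250,20:220],p['image'][120:250,20:220]]),None,fx=2,fy=2)[:,:,::-1])
```

```text
[ 0.51556667 -0.08962279  0.22311613] [-3.13882227e+00  1.31872067e-01  2.50234971e-04]
(0.517, 0.0415) w0 [217.8  51.9 250. ] now [204.   44.9 250. ]
(0.5165, 0.0435) w0 [221.6  64.4 250. ] now [208.1  45.2 250. ]
(0.5165, 0.039) w0 [214.5  45.2 249.9] now [199.9  46.4 249.9]
```

View pics/cmp.png

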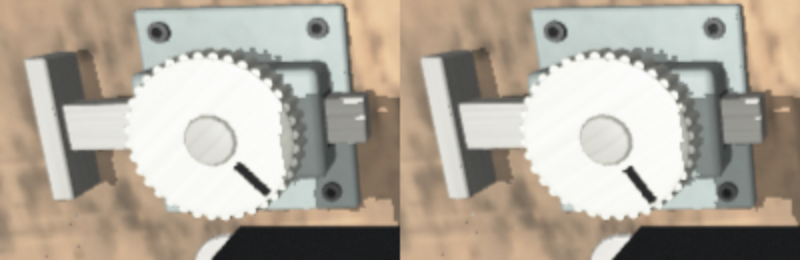

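Left is the start and right is now: the line has about 10–14° still to go. I'll measure its direction by PCA.

```bash
cat > line.py <<'E'
from h import *
def line(p,shift=np.zeros(3)):
    g=cv2.cvtColor(p['image'],cv2.COLOR_RGB2GRAY); m=(g<130).astype('uint8')
    n,l,s,c=cv2.connectedComponentsWithStats(m)
    best=[i for i in range(1,n) if 25<s[i,4]<250 and 75<c[i][0]<180 and 140<c[i][1]<240]
    res=[]
    for i in best:
        v,u=np.nonzero(l==i); w=130.-g[v,u]
        P=np.array([ray(p,(a,b),.071)[:2] for a,b in zip(u,v)])+shift[:2]
        mu=np.average(P,0,w); e,V=np.linalg.eigh(np.cov(P.T,aweights=w)); d=V[:,1]
        if d[1]>0: d=-d
        res.append((len(u),np.round(c[i]).tolist(),np.round(mu,4),round(np.degrees(np.arctan2(d[1],d[0]))%360,1),np.round(np.sqrt(e)*1e3,1)))
    return res
p=r.snapshot('wrist'); o=r.get_obs()
q=dict(p); q['image']=cv2.cvtColor(cv2.imread('pics/w0.png'),cv2.COLOR_BGR2RGB)
s=np.array([.51435,-.08912,.22236])-o['eef_pos']
print('start',*line(q,s),sep='\n'); print('now',*line(p),sep='\n')
E
python3 line.py
```

```text
start
(90, [146.0, 209.0], array([0.4921, 0.0235]), np.float64(218.4), array([1.2, 6. ]))
(143, [83.0, 222.0], array([0.484 , 0.0904]), np.float64(187.4), array([1.8, 6.2]))
(27, [95.0, 234.0], array([0.4693, 0.0814]), np.float64(195.7), array([1. , 1.8]))
now
(88, [140.0, 212.0], array([0.4905, 0.0296]), np.float64(207.7), array([1.2, 6.1]))
(173, [83.0, 224.0], array([0.4847, 0.091 ]), np.float64(197.2), array([2.3, 7.5]))
```

About 12° to go, roughly 9 mm of rim. I'll go back to the -y side for a short stroke.

Emit:
{"fn": "arm_command", "kwargs": {"delta_pos": [[-0.007, -0.015, 0.03], [-0.007, -0.015, 0.03], [0, -0.014, 0.03], [0, 0, 0.03], [0, 0, 0.03], [0, 0, 0.015], [0, -0.01, 0], [0, -0.01, 0]], "yaw": [0, 0, 0, 0, 0, 0, 0, 0], "fingers": [-1, -1, -1, -1, -1, -1, -1, -1]}}

```text
clock: 18.52
eef_pos: [0.5071, -0.0248, 0.0578]
tcp_rot: [-3.139, 0.135, 0.002]
contact_force: [0.7, -0.2, 1.3]
grip_width: 0.0004
grasp_force: 0.0
```

Emit:
{"fn": "arm_command", "kwargs": {"delta_pos": [[0, -0.006, 0], [0, -0.004, 0], [0, -0.002, 0], [0, -0.001, 0], [0, -0.001, 0], [0, -0.001, 0], [0, 0, 0], [0, 0, 0]], "yaw": [0, 0, 0, 0, 0, 0, 0, 0], "fingers": [-1, -1, -1, -1, -1, -1, -1, -1]}}

```text
clock: 19.18
eef_pos: [0.5088, -0.0109, 0.0582]
tcp_rot: [3.138, -0.134, 0.001]
contact_force: [-0.1, -0.9, 0.6]
grip_width: 0.0007
grasp_force: 0.4
```

Emit:
{"fn": "arm_command", "kwargs": {"delta_pos": [[0, -0.0012, 0], [0.003, 0, 0], [0.003, 0, 0], [0.003, 0, 0], [0, 0, 0], [0, 0.01, 0], [0, 0.01, 0], [0, 0.01, -0.02]], "yaw": [0, 0, 0, 0, 0, 0, 0, 0], "fingers": [-1, -1, -1, -1, -1, -1, -1, -1]}}

```text
clock: 19.85
eef_pos: [0.5125, -0.04, 0.0753]
tcp_rot: [-3.138, 0.132, 0.011]
contact_force: [0.2, 0.1, -0.1]
grip_width: 0.0003
grasp_force: 0.0
```

Emit:
{"fn": "arm_command", "kwargs": {"delta_pos": [[0, 0.01, -0.03], [0, 0.02, -0.03], [0, 0.02, -0.03], [0, 0, -0.03], [0, 0, -0.025], [0, 0, 0], [0, 0, 0], [0, 0, 0]], "yaw": [0, 0, 0, 0, 0, 0, 0, 0], "fingers": [-1, -1, -1, -1, -1, -1, -1, -1]}}

```text
clock: 20.52
eef_pos: [0.5102, -0.0897, 0.2223]
tcp_rot: [-3.138, 0.133, 0.002]
contact_force: [-0.0, -0.3, 0.3]
grip_width: 0.0004
grasp_force: 0.0
```

```bash
python3 line.py; python3 -c "
from h import *
o=r.get_obs();print(o['clock'],o['eef_pos'],o['tcp_rot'])"
```

```text
start
(90, [146.0, 209.0], array([0.4927, 0.023 ]), np.float64(218.3), array([1.2, 6. ]))
(143, [83.0, 222.0], array([0.4847, 0.0897]), np.float64(187.3), array([1.8, 6.2]))
(27, [95.0, 234.0], array([0.47  , 0.0809]), np.float64(195.6), array([1. , 1.8]))
now
(90, [142.0, 204.0], array([0.4939, 0.0247]), np.float64(219.8), array([1.1, 6. ]))
(167, [82.0, 220.0], array([0.484, 0.091]), np.float64(196.5), array([2.3, 7.4]))
20.5667 [ 0.50995788 -0.08956052  0.22170152] [-3.13832302  0.13298839  0.00392467]
```

Nearly exact. I'll do one settled check at the identical pose.

Emit:
{"fn": "arm_command", "kwargs": {"delta_pos": [[0.0042, 0, -0.0007], [0, 0, 0], [0, 0, 0], [0, 0, 0], [0, 0, 0], [0, 0, 0], [0, 0, 0], [0, 0, 0]], "yaw": [0, 0, 0, 0, 0, 0, 0, 0], "fingers": [-1, -1, -1, -1, -1, -1, -1, -1]}}

```text
clock: 21.23
eef_pos: [0.5151, -0.09, 0.2238]
tcp_rot: [3.139, -0.133, 0.0]
contact_force: [-0.1, -0.0, 0.4]
grip_width: 0.0004
grasp_force: 0.0
```

```bash
python3 line.py
python3 - <<'E'
from h import *
p=r.snapshot('wrist'); a=p['image']; b=cv2.imread('pics/w0.png')[:,:,::-1]
cv2.imwrite('pics/cmp2.png',cv2.resize(np.hstack([b[120:250,20:220],a[120:250,20:220]]),None,fx=2,fy=2)[:,:,::-1])
print(r.get_obs()['eef_pos'])
for x in r.spot_point(p,'stop_plate_face')[:1]: print(x)
s=r.snapshot('side')
for x in r.spot_point(s,'stop_plate_face')[:1]: print(x)
E
```

```text
start
(90, [146.0, 209.0], array([0.4921, 0.0236]), np.float64(218.3), array([1.2, 6. ]))
(143, [83.0, 222.0], array([0.4841, 0.0906]), np.float64(187.3), array([1.8, 6.2]))
(27, [95.0, 234.0], array([0.4693, 0.0817]), np.float64(195.7), array([1. , 1.8]))
now
(88, [143.0, 208.0], array([0.494 , 0.0248]), np.float64(219.8), array([1.1, 6. ]))
(171, [83.0, 223.0], array([0.4846, 0.091 ]), np.float64(196.9), array([2.3, 7.5]))
[ 0.51512584 -0.08993141  0.22383493]
{'xyz': [0.5253, 0.1477, 0.0328], 'conf': 0.94}
```

View pics/cmp2.png

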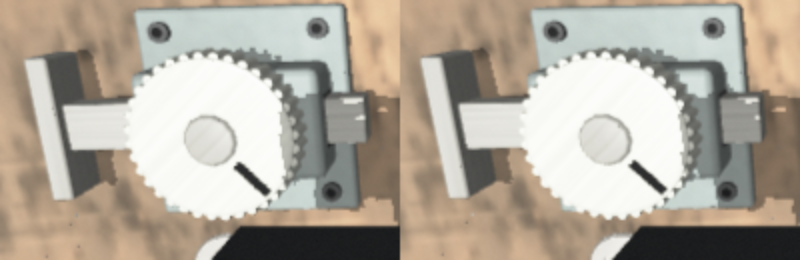

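The line matches the start direction within about 1.5°. The collar is done, so I'm going over to the plate's outer side at px (38,128) of that crop.

Emit:
{"fn": "arm_command", "kwargs": {"delta_pos": [[-0.0013, -0.0345, 0], [-0.0013, -0.0345, 0], [-0.0013, -0.0345, 0], [-0.0013, -0.0345, 0], [-0.0013, -0.0345, 0], [-0.0013, -0.0345, 0], [-0.0013, -0.0345, 0], [-0.0013, -0.0345, 0]], "yaw": [0, 0, 0, 0, 0, 0, 0, 0], "fingers": [-1, -1, -1, -1, -1, -1, -1, -1]}}

```text
clock: 22.15
eef_pos: [0.5281, 0.1875, 0.2239]
tcp_rot: [3.139, -0.134, 0.001]
contact_force: [-0.2, -0.1, 0.5]
grip_width: 0.0006
grasp_force: 0.0
```

Emit:
{"fn": "arm_command", "kwargs": {"delta_pos": [[0, 0, 0], [0, 0, 0.036], [0, 0, 0.036], [0, 0, 0.036], [0, 0, 0.036], [0, 0, 0.03], [0, 0, 0.02], [0, 0, 0]], "yaw": [0, 0, 0, 0, 0, 0, 0, 0], "fingers": [-1, -1, -1, -1, -1, -1, -1, -1]}}

```text
clock: 22.82
eef_pos: [0.525, 0.1843, 0.0255]
tcp_rot: [3.135, -0.133, -0.013]
contact_force: [-1.0, -0.5, -0.9]
grip_width: 0.0001
grasp_force: 0.0
```

Emit:
{"fn": "arm_command", "kwargs": {"delta_pos": [[0, 0.005, 0], [0, 0.005, 0], [0, 0.005, 0], [0, 0.005, 0], [0, 0.004, 0], [0, 0.004, 0], [0, 0.004, 0], [0, 0.004, 0]], "yaw": [0, 0, 0, 0, 0, 0, 0, 0], "fingers": [-1, -1, -1, -1, -1, -1, -1, -1]}}

```text
clock: 23.48
eef_pos: [0.5258, 0.151, 0.0305]
tcp_rot: [-3.137, 0.132, -0.003]
contact_force: [0.6, 3.3, 1.1]
grip_width: 0.0003
grasp_force: 1.4
```

Emit:
{"fn": "arm_command", "kwargs": {"delta_pos": [[0, 0.004, 0], [0, 0.004, 0], [0, 0.004, 0], [0, 0.004, 0], [0, 0.004, 0], [0, 0.004, 0], [0, 0.004, 0], [0, 0.004, 0]], "yaw": [0, 0, 0, 0, 0, 0, 0, 0], "fingers": [-1, -1, -1, -1, -1, -1, -1, -1]}}

```text
clock: 24.15
eef_pos: [0.5226, 0.1178, 0.0297]
tcp_rot: [-3.139, 0.133, -0.001]
contact_force: [2.0, 3.2, 0.6]
grip_width: 0.0006
grasp_force: 1.4
```

Emit:
{"fn": "arm_command", "kwargs": {"delta_pos": [[0, 0.002, 0], [0, 0.002, 0], [0, 0.002, 0], [0, 0.002, 0], [0, 0.001, 0], [0, 0.001, 0], [0, 0, 0], [0, 0, 0]], "yaw": [0, 0, 0, 0, 0, 0, 0, 0], "fingers": [-1, -1, -1, -1, -1, -1, -1, -1]}}

```text
clock: 24.82
eef_pos: [0.522, 0.1137, 0.0297]
tcp_rot: [-3.132, 0.127, -0.004]
contact_force: [2.2, 12.2, -5.0]
grip_width: 0.0005
grasp_force: 6.2
```

Emit:
{"fn": "arm_command", "kwargs": {"delta_pos": [[0, 0.001, 0], [0, 0.001, 0], [0, 0.001, 0], [0, 0.001, 0], [0, 0, 0], [0, 0, 0], [0, 0, 0], [0, 0, 0]], "yaw": [0, 0, 0, 0, 0, 0, 0, 0], "fingers": [-1, -1, -1, -1, -1, -1, -1, -1]}}

```text
clock: 25.48
eef_pos: [0.522, 0.1136, 0.0298]
tcp_rot: [-3.127, 0.123, -0.006]
contact_force: [4.9, 18.9, -8.9]
grip_width: 0.0
grasp_force: 9.7
```

It's against the hard stop. Backing off and rising.

Emit:
{"fn": "arm_command", "kwargs": {"delta_pos": [[0, -0.01, 0], [0, -0.02, 0], [0, -0.02, 0], [0, 0, 0], [0, 0, -0.03], [0, 0, -0.036], [0, 0, -0.036], [0, 0, -0.036]], "yaw": [0, 0, 0, 0, 0, 0, 0, 0], "fingers": [-1, -1, -1, -1, -1, -1, -1, -1]}}

```text
clock: 26.15
eef_pos: [0.5237, 0.1519, 0.1682]
tcp_rot: [3.136, -0.135, -0.007]
contact_force: [1.1, 0.2, 0.2]
grip_width: 0.0006
grasp_force: 0.0
```

Emit:
{"fn": "arm_command", "kwargs": {"delta_pos": [[0, 0.036, -0.018], [0, 0.036, -0.018], [0, 0.036, -0.018], [0.001, 0.036, 0], [0, 0.036, 0], [0, 0.036, 0], [0, 0.036, 0], [0, 0, 0]], "yaw": [0, 0, 0, 0, 0, 0, 0, 0], "fingers": [-1, -1, -1, -1, -1, -1, -1, -1]}}

```text
clock: 26.82
eef_pos: [0.5017, -0.1072, 0.2208]
tcp_rot: [3.133, -0.155, -0.007]
contact_force: [0.2, 0.2, 0.0]
grip_width: 0.001
grasp_force: 0.0
```

```bash
python3 line.py
python3 - <<'E'
from h import *
p=r.snapshot('wrist'); s=r.snapshot('side'); a=p['image']; b=cv2.imread('pics/w0.png')[:,:,::-1]
cv2.imwrite('pics/end.png',np.hstack([cv2.resize(a[120:250,20:220],None,fx=2,fy=2),cv2.resize(s['image'][180:310,200:320],(400,260))])[:,:,::-1])
o=r.get_obs(); print(o['clock'],o['eef_pos'])
E
```

```text
start
(90, [146.0, 209.0], array([0.4933, 0.0176]), np.float64(217.3), array([1.2, 5.9]))
(143, [83.0, 222.0], array([0.4864, 0.0838]), np.float64(186.3), array([1.8, 6.1]))
(27, [95.0, 234.0], array([0.4716, 0.0752]), np.float64(194.6), array([1. , 1.8]))
now
(95, [122.0, 199.0], array([0.4941, 0.0249]), np.float64(219.8), array([1.2, 6.1]))
(70, [166.0, 207.0], array([ 0.4812, -0.0176]), np.float64(311.1), array([1.9, 2.4]))
26.9667 [ 0.50366813 -0.09770114  0.22114154]
```

View pics/end.png

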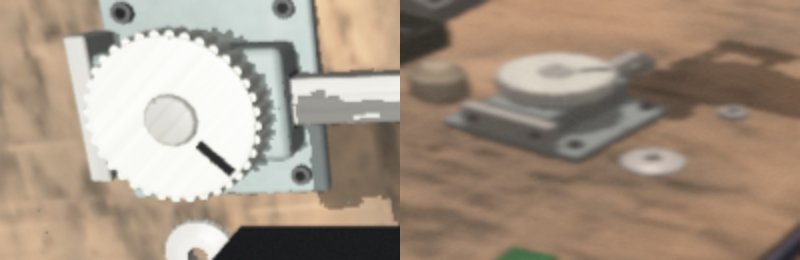

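The plate sits against the housing with the bar out at the other side (340,100). The index line is unchanged at 219.8°, against 218.3° at the start. The flange, nut and bob are where they were, and the arm is clear.

```bash
python3 -c "
from bench import r
print(r.sign_off())"
```

```text
the job is handed in; nothing more can be done
None
```

The collar is turned two full turns anticlockwise, with its index line within about 1.5° of where it started. After that the stop plate was pushed home against the housing, and the job is handed in at about 27 s with the arm clear of everything.

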